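# Lock the sprayer probe into the tilted ion source port

### The job

Take the sprayer probe out of its rack and hang it in the bayonet port on the leaning ion source: lower its two lugs into the collar's open slots until they stop, then twist it clockwise (seen looking into the port) until the lugs drop into the locking notches and the probe sits fully home. Let go of it, and leave the solvent bottle, the dish and the beaker undisturbed.

Things in the scene. Friction and masses are not known exactly. Their poses are not given: they have to be found in the camera images.
- probe_lugs (a point): Loose steel sprayer probe, about 0.45 kg, 150 mm long, upright in the rack and turned any way at first. Two opposite lugs, 8 mm wide and 8 mm high, reach 37 mm from its axis. This point: on the axis at the lugs' mid-height, 60 mm above the nose tip. z: along the axis, nose to handle; x: along the lugs; y: across. A half turn about z changes nothing. In the rack the lugs rest on its top.
- probe_nose (a point): Tip of the probe's nose, on its axis, same axes. The nose is 18 mm in diameter at the tip and tapers over 22 mm to the barrel of 44 mm diameter, which runs up past the lugs to 92 mm above the tip.
- probe_grip (a point): Place to grasp the probe: 57 mm above probe_lugs on the axis, same axes. The black handle is a flat paddle 50 mm wide (along x, in line with the lugs), 14 mm thick (along y), 48 mm high (32 to 80 mm above probe_lugs), with a stub 10 mm across and 10 mm high on top.
- rack_hole0 (a point): The probe rack: a fixed grey block 110 x 110 x 75 mm with one round hole of 51 mm diameter, 70 mm deep. This point is the centre of the hole's mouth on the block's top; z up.
- port_mouth (a point): Centre of the rim of the bayonet collar on the white ion source (fixed; head 150 x 150 mm, top face 30 mm below the rim). Steel collar, outer diameter 62 mm, bore 47.6 mm. z: the port's axis, pointing out, leaning 30 degrees from vertical towards the robot's side; y level; x uphill in the rim's plane. Two opposite slots, 14 mm wide at the bore, are open at the rim and run 22 mm down through the wall.
- port_slots (a point): On the port's axis 18 mm below the rim: probe_lugs is here when the lugs rest on the slots' floor. Axes as port_mouth. The collar is clamped (the probe cannot turn it) but at an unmeasured angle: the slots lie anywhere within 23 degrees either side of this frame's +x and -x. Find them by eye, or rest the lugs on the rim and turn until they drop in.
- port_home (a point): On the port's axis 25 mm below the rim: probe_lugs is here when locked fully home. Axes as port_mouth. From each slot's foot a level leg, roofed above, 11 mm high (3 mm play over the lug), runs clockwise, seen looking into the port, to a locking notch as wide as the slot, 60 degrees round from it and 7 mm deeper than the leg.
- solvent: Bystander: loose amber solvent bottle, 80 mm diameter, 190 mm high; origin at the centre of its underside.
- dish: Bystander: loose blue plastic dish, 70 mm diameter, 32 mm high; origin at the centre of its underside.
- beaker: Bystander: loose glass beaker, 64 mm diameter, 85 mm high; origin at the centre of its underside.
Not all that is in view belongs to the job. Of the things shaped like the part that bears rack_hole0, the grey one is meant.

How it is judged (in metres and radians):
On the way, in this order (a step that is already met when the one before it is completed fails the run):
1. the probe is lifted clear of its rack (z of probe_lugs in the frame of rack_hole0 above 0.062 m), for 0.1 s.
2. the probe hangs in the port with its lugs down in the slots or in the legs, not yet in the notches (x of probe_lugs in the frame of port_mouth between -0.005 and 0.005 m and y of probe_lugs in the frame of port_mouth between -0.005 and 0.005 m and z of probe_lugs in the frame of port_mouth between -0.0215 and -0.012 m), for 0.1 s.
At the end, for the whole second after the job is handed in: The probe sits locked in the port: the middle of its lugs within 4 mm of the home point (which is only reached with the lugs down in the locking notches) and its axis within about 7 degrees of the port's (distance between probe_lugs and port_home below 0.004 m and angle between the z axis of probe_lugs and the z axis of port_mouth, either way round below 0.12 rad); the robot touches nothing.
It fails at once if a bystander (bottle, dish or beaker) is pushed more than 30 mm or tipped over (distance of any of solvent, dish, beaker from where it was at the start of the episode above 0.03 m or angle between any of solvent, dish, beaker's own z axis and vertical above 0.5 rad).
It also fails if it takes over 61 s, if anything falls off the work surface, if the arm or the gripper's body presses on something with over 40 N, if the wrist force passes 120 N, or if a joint passes its speed limit or range.

### The arm

A 6-joint arm with a two-finger parallel gripper is mounted at the origin on the work surface. World frame = base frame: x ahead of the robot, y to its left, z up, the work surface at z = 0. Lengths are in mm, angles in rad, forces in N, time in s.
With the tool pointing down it reaches from about 300 to 775 mm from the base axis. Payload 14.6 kg.
Tool frame: the origin (TCP) lies at the very end of the fingers, on their centre line; the grasp point (between the pads) lies 19 mm behind it; z points along the fingers, y is the line along which they close (so a half turn about z gives the same grasp; the last joint's range is limited). The gripper opens to 94 mm and grips with 3 to 60 N. Pads are 16 mm wide; open, the fingers measure 119 mm over their backs; the gripper's body (75 mm by 177 mm) begins 78 mm behind the grasp point.
Start: joints at [1.07, 0.3, 1.521, -0, 1.321, -0.067], TCP at [231.173, 499.047, 205.446] pointing down, gripper open.
Joint ranges: [-3.03, 3.03], [-0.79, 2.21], [0.23, 2.52], [-1.04, 4.18], [0, 3.07], [-2.55, 2.55]. Speed limits (rad/s): [2.22, 2.22, 2.57, 3.14, 3.14, 3.14].

### API

Orientations are given as [roll, pitch, yaw] about the fixed x, y, z axes, in that order (R = Rz(yaw) Ry(pitch) Rx(roll)).
In Python, from cell import read_state, viewer, manip, models gives the robot as it stands.
- The arm moves only by the tool carry_out, never from a script. Its argument "deltas" is a list of rows, each an object with "dp": the shift along the tool's x, y, z in mm, a list of three; "roll": the turn about the tool's z in degrees; "gripper": the opening, from -1 (shut) to 1 (fully open), so that 0 is half open. In form: [{"dp": [tx, ty, tz], "roll": roll, "gripper": gripper}, ...]. A call has 1 to 12 rows; each row is the pose to reach, as a shift and turn from the pose commanded when the call began, along the tool's axes at that moment; what a row does not reach only later rows make up. A row lasts 1/12 s, in which the tool goes at most 41.7 mm and 7.16 degrees, less where a joint would pass 70% of its speed; a pose out of reach is approached as far as the arm can. A call with a gripper value outside its range is refused whole. The fingers move at their own pace and stop on an object; "newtons" is the grip in N (left out, the last holds). Time passes only in rows, so rows that repeat a pose let the fingers close. It gives the time, the measured TCP pose, the force, the opening and the grip force at its end, in the units of the state.
- read_state(): the state, without advancing time (a new reading comes with each control period).
- viewer.camera(name): name is "scene" or "top" or "wrist"; returns the picture (384x512x3 uint8, red, green, blue); there is no depth.
- viewer.camera_params(name): a dict with "fovy" (degrees; the focal length in pixels is half the picture's height over the tangent of half this angle, whatever the lens; pixels are square), "cx", "cy" (the principal point, pixels), "eye" and "attitude" of the camera in the world; the wrist camera has in their place "T_tool_cam" (4x4, takes a point from camera to tool coordinates, whose origin is the TCP and whose axes are the flange's). Camera axes: x right, y up, looking along -z (the intrinsics and any distortion apply to the point x, -y, -z); pixel columns grow to the right and rows downward; lengths in mm; the calibration is good to about 2 mm. A picture is of the moment at which its call begins: read the wrist's pose just before it. camera_params takes no time and is no camera call.
- manip.sign_off(): hands the job in; it is judged then, once.
Trained networks look in the newest picture that a camera, given by its name, has taken for a name from the list of things; names that differ only in an ending like _2 or _b are one class to them, and where a whole thing is asked for, a point or a joint stands for the part that bears it (a point fixed in the world has none). Each returns a list of dicts, best first, with "p" (0 to 1); they miss things now and then, are a little off and sometimes report something else, mostly with a low value. They report only what shows in the picture. A call takes as long as a camera call. They do not tell look-alikes from the thing itself.
- models.cut_out(camera, label): "region" (384x512 bool, what is visible of it) and "box" ([left, top, right, bottom] in pixels, round what is visible of it).
The state is a dict: "clock": time; "joints": joint angles; "qd": joint speeds; "effort": joint torques, N m; "eef_pos": TCP position; "eef_rot": TCP orientation; "wrist_force": force on the tool from outside, world axes, zero at the start; "moment": the same for the moment, N m; "finger_gap": finger opening in mm; "finger_force": force on a finger pad.
Only numpy, scipy, OpenCV 4.12 (cv2) and the standard library are available. Lean on these libraries where they do the work, as an engineer would, in place of code of your own. Each camera call takes 0.05 s, during which the arm holds its last target. There are 200 camera calls.

## Working session

There is one attempt and no reset: what is moved stays moved. The work goes in short steps, Python scripts to look and compute and a tool call to move; the robot and the scene stay as the last step left them, time stands still between calls to the robot, and variables do not carry over. Pictures are saved under pics/ and viewed, at most 10 in all, crops included, and the job is handed in when it is done.

Besides the shell and the picture viewer there is one more tool, called after "Request:" as name(argument=value, ...), one argument or row to a line, values as JSON. carry_out: Moves the arm, as the interface text tells. Its arguments: {"type":"object","properties":{"deltas":{"type":"array"},"newtons":{"type":"number"}},"required":["deltas"]}

```bash
ls; mkdir -p pics; python3 - <<'E'
from cell import read_state, viewer, manip, models
import cv2, numpy as np
s=read_state(); print(s)
ims=[]
for c in ["scene","top","wrist"]:
    im=viewer.camera(c); cv2.imwrite(f"pics/{c}0.png",im[:,:,::-1]); print(c,viewer.camera_params(c))
    ims.append(im)
a=np.hstack(ims[:2])[:,:,::-1]
cv2.imwrite("pics/a.png",cv2.resize(np.vstack(ims[:2])[:,:,::-1],None,fx=0.78,fy=0.78))
print(read_state()["clock"])
E
```

```text
pics
{'clock': 0.0, 'joints': array([ 1.07043000e+00,  3.00481735e-01,  1.52159044e+00, -1.23879519e-05,
        1.32070504e+00, -6.65738346e-02]), 'qd': array([-8.25326111e-04, -3.93770146e-05,  1.29408029e-03,  2.29433418e-03,
        1.37276332e-03, -6.61890471e-04]), 'effort': array([ 8.16944539e-04, -5.31816816e+01, -3.52743316e+01,  7.08862580e-02,
        2.44090625e-02, -9.33171577e-05]), 'eef_pos': array([231.03656097, 498.82505269, 204.87653987]), 'eef_rot': array([-3.14040991e+00, -6.68304057e-05,  2.70780319e+00]), 'wrist_force': array([-0.29942553, -0.95752326, -0.21827458]), 'moment': array([-0.02302628,  0.0430491 ,  0.03539506]), 'finger_force': 0.0, 'finger_gap': 94.10715516322246}
scene {'fovy': 48.41769721294836, 'cx': 263.7495744032782, 'cy': 194.13661281619744, 'eye': array([1480.37024342,  -74.87475336,  791.02721817]), 'attitude': array([0.94476719, 0.01369758, 1.49316898])}
top {'fovy': 42.91614185636987, 'cx': 264.074684963418, 'cy': 184.51188544171777, 'eye': array([ 318.84851831,  -44.15184298, 1262.96555952]), 'attitude': array([ 0.19628789, -0.00216942, -1.5453453 ])}
wrist {'fovy': 71.16498438652829, 'cx': 256.0244175418019, 'cy': 189.0661519193209, 'T_tool_cam': array([[ 3.88069458e-04,  9.74090699e-01,  2.26157379e-01,
         6.51207060e+01],
       [ 9.99999850e-01, -4.65279636e-04,  2.88096569e-04,
         4.32328647e-01],
       [ 3.85858611e-04,  2.26157233e-01, -9.74090733e-01,
        -1.77485150e+02],
       [ 0.00000000e+00,  0.00000000e+00,  0.00000000e+00,
         1.00000000e+00]])}
0.15
```

View pics/a.png

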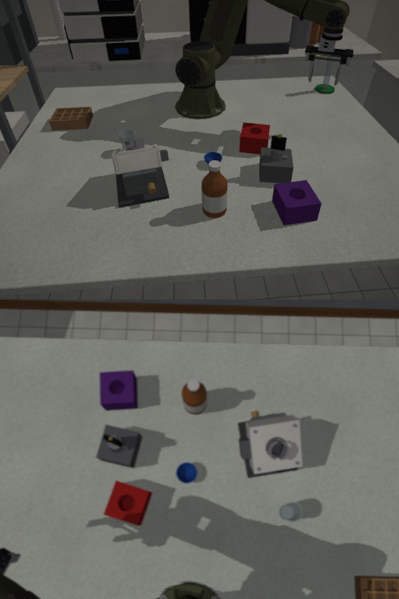

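Candidates: the grey rack with the black paddle at top-view pixel (152,187), and the look-alike red (163,260) and purple (152,116) racks, both empty. The port is at about (358,192). I'll check grey in a close crop composite.

```bash
cat > h.py <<'E'
import numpy as np, cv2
from scipy.spatial.transform import Rotation as R
from cell import read_state, viewer, manip, models
def cam(name,state=None):
    p=viewer.camera_params(name); f=192/np.tan(np.radians(p["fovy"])/2)
    if name=="wrist":
        s=state or read_state(); T=np.eye(4); T[:3,:3]=R.from_euler('xyz',s["eef_rot"]).as_matrix(); T[:3,3]=s["eef_pos"]
        M=T@p["T_tool_cam"]
    else:
        M=np.eye(4); M[:3,:3]=R.from_euler('xyz',p["attitude"]).as_matrix(); M[:3,3]=p["eye"]
    return M,f,p["cx"],p["cy"]
def proj(C,X):
    M,f,cx,cy=C; c=(np.atleast_2d(X)-M[:3,3])@M[:3,:3]
    return np.c_[cx+f*c[:,0]/-c[:,2], cy-f*c[:,1]/-c[:,2]]
def ray(C,u,v):
    M,f,cx,cy=C; d=M[:3,:3]@np.array([(u-cx)/f,-(v-cy)/f,-1]); return M[:3,3],d/np.linalg.norm(d)
def atz(C,u,v,z):
    o,d=ray(C,u,v); return o+d*(z-o[2])/d[2]
def tri(rays):
    A=np.zeros((3,3));b=np.zeros(3)
    for o,d in rays:
        P=np.eye(3)-np.outer(d,d);A+=P;b+=P@o
    X=np.linalg.solve(A,b); return X,[np.linalg.norm((np.eye(3)-np.outer(d,d))@(X-o)) for o,d in rays]
E
python3 - <<'E'
from h import *
t=cv2.imread("pics/top0.png"); s=cv2.imread("pics/scene0.png")
cr=lambda im,x,y:cv2.resize(im[y:y+75,x:x+100],(400,300),interpolation=cv2.INTER_CUBIC)
cv2.imwrite("pics/b.png",np.vstack([np.hstack([cr(t,102,145),cr(t,308,150)]),np.hstack([cr(s,305,170),cr(s,130,185)])]))
C=cam("top");S=cam("scene")
for c in ["top","scene"]:
    for l in ["probe_lugs","rack_hole0","port_mouth","solvent","dish","beaker"]:
        print(c,l,[(round(d["p"],2),d["box"],np.argwhere(d["region"]).mean(0)[::-1].round(1)) for d in models.cut_out(c,l)[:3]])
for u,v,z in [(152,187,75),(152,187,150)]: print(atz(C,u,v,z))
print(proj(C,[[0,0,0]]),proj(S,[[0,0,0]]))
E
```

```text
top probe_lugs [(0.95, [131.2, 172.5, 166.8, 193.7], array([148.4, 183.8]))]
top rack_hole0 [(0.8, [127.2, 91.9, 178.1, 144.6], array([152.5, 116. ])), (0.77, [124.5, 161.7, 181.7, 216.0], array([154.4, 188.5])), (0.64, [132.8, 229.9, 197.4, 290.0], array([164.3, 261.1]))]
top port_mouth [(0.78, [306.5, 147.9, 386.1, 220.5], array([349.5, 185.3]))]
top solvent [(0.96, [229.9, 103.2, 265.6, 149.8], array([249.2, 125.2]))]
top dish [(0.68, [225.3, 208.5, 253.1, 236.3], array([239.6, 222. ]))]
top beaker [(0.81, [360.0, 261.4, 389.8, 283.7], array([373.4, 272.4]))]
scene probe_lugs [(0.92, [343.3, 173.3, 368.2, 206.9], array([355.5, 190.2]))]
scene rack_hole0 [(0.84, [332.3, 189.7, 374.1, 233.1], array([352.7, 215.1])), (0.67, [305.4, 157.1, 343.5, 197.5], array([324.8, 176.7])), (0.56, [346.6, 230.1, 409.9, 292.4], array([378.9, 259.7]))]
scene port_mouth []
scene solvent [(0.85, [258.9, 207.5, 293.3, 281.8], array([274.4, 245.7]))]
scene dish [(0.78, [263.6, 196.0, 281.7, 208.6], array([272.5, 201.3]))]
scene beaker [(0.54, [153.7, 164.2, 175.9, 188.4], array([162.2, 175.8]))]
[541.60306481 236.51455581  75.        ]
[527.53987009 218.79520382 150.        ]
[[241.24587897 416.07995969]] [[256.22876882 135.9531    ]]
```

View pics/b.png

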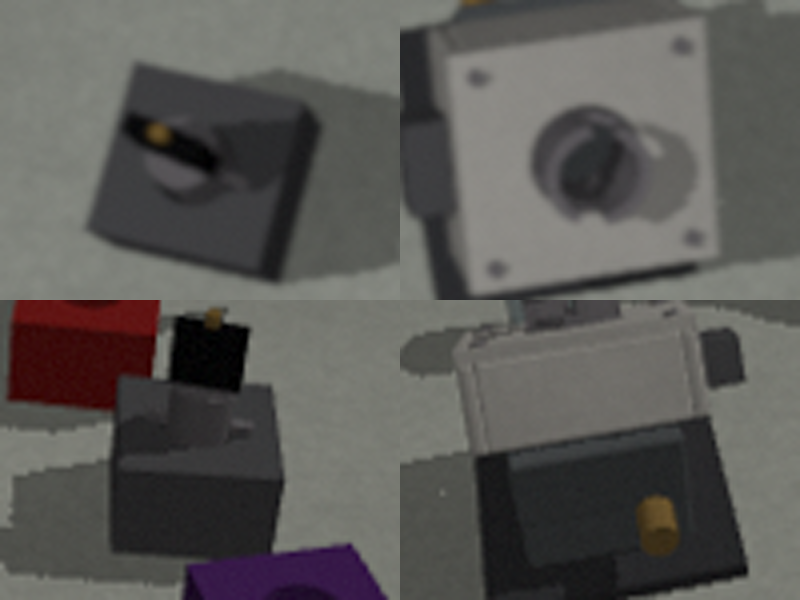

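The crop shows the grey rack holding the probe: gold stub at top (141.5,177.5) and scene (358.3,174.5), paddle running from (133.3,175.5) to (156,186.3) in the top view. The collar shows at top (455,190)/4-scale, with a slot near its lower side. Next I triangulate.

```bash
cat >> h.py <<'E'
E
python3 - <<'E'
from h import *
C=cam("top");S=cam("scene")
print("stub",tri([ray(C,141.5,177.3),ray(S,358.3,174)]))
a,b=atz(C,133.3,175.5,159),atz(C,156,186.3,159); print("paddle",a,b,(a+b)/2,np.degrees(np.arctan2(*(b-a)[1::-1])),np.linalg.norm(a-b))
# rack top corners (top crop px ->/4+off)
k=np.array([[135,63],[318,110],[275,280],[88,230]])/4+[102,145]
W=np.array([atz(C,u,v,75) for u,v in k]);print(W.round(),W.mean(0),np.linalg.norm(W-np.roll(W,1,0),axis=1))
# head face corners PnP
k=np.array([[447,57],[703,17],[718,257],[470,297]],float); k=np.c_[(k[:,0]-400)/4+308,k[:,1]/4+150]
M,f,cx,cy=C
K=np.array([[f,0,cx],[0,f,cy],[0,0,1]])
o=np.array([[75,75,-30],[75,-75,-30],[-75,-75,-30],[-75,75,-30]],float)
n,rv,tv,e=cv2.solvePnPGeneric(o,k,K,None,flags=cv2.SOLVEPNP_IPPE)
F=np.diag([1,-1,-1])
for r,t,ee in zip(rv,tv,e):
    Rw=M[:3,:3]@F@cv2.Rodrigues(r)[0]; tw=M[:3,:3]@F@t.ravel()+M[:3,3]; print(Rw.round(3),tw.round(1),ee)
E
```

```text
stub (array([547.18274006, 241.78236955, 163.37820456]), [np.float64(0.40728383595802037), np.float64(0.4072838359579697)])
paddle [551.76898952 261.75568963 159.        ] [527.72881463 207.58569692 159.        ] [539.74890208 234.67069327 159.        ] -113.93123476016062 59.26481348811387
[[607. 282.  75.]
 [580. 166.  75.]
 [473. 186.  75.]
 [501. 303.  75.]] [540.427022   233.96960423  75.        ] [108.32828515 119.28692007 109.02858188 120.16403738]
[[-0.069 -0.915  0.399]
 [-0.983 -0.005 -0.181]
 [ 0.167 -0.404 -0.899]] [ 548.9 -248.6  117.3] [43.74180791]
[[ 0.033 -0.971  0.237]
 [-0.999 -0.042 -0.034]
 [ 0.043 -0.236 -0.971]] [ 532.1 -261.7  118.3] [44.05408371]
```

Request:
carry_out(
  deltas=[
    {"dp": [-391,-110,-45],"roll": -85,"gripper": 1},
    {"dp": [-391,-110,-45],"roll": -85,"gripper": 1},
    {"dp": [-391,-110,-45],"roll": -85,"gripper": 1},
    {"dp": [-391,-110,-45],"roll": -85,"gripper": 1},
    {"dp": [-391,-110,-45],"roll": -85,"gripper": 1},
    {"dp": [-391,-110,-45],"roll": -85,"gripper": 1},
    {"dp": [-391,-110,-45],"roll": -85,"gripper": 1},
    {"dp": [-391,-110,-45],"roll": -85,"gripper": 1},
    {"dp": [-391,-110,-45],"roll": -85,"gripper": 1},
    {"dp": [-391,-110,-45],"roll": -85,"gripper": 1},
    {"dp": [-391,-110,-45],"roll": -85,"gripper": 1},
    {"dp": [-391,-110,-45],"roll": -85,"gripper": 1},
  ],
)

```text
clock: 1.75
eef_pos: [542.7, 231.5, 250.5]
eef_rot: [-3.141, -0.0, -2.174]
wrist_force: [-0.6, 1.0, -0.0]
finger_gap: 94.1
finger_force: 0.0
```

```bash
python3 - <<'E'
from h import *
im=viewer.camera("wrist"); cv2.imwrite("pics/w1.png",im[:,:,::-1])
s=read_state(); C=cam("wrist",s); print(s["eef_pos"],s["eef_rot"],s["joints"])
for d in models.cut_out("wrist","probe_lugs")[:2]:
    print(d["p"],d["box"])
c=np.array([541,235,0])
a=np.radians(66);x=np.array([np.cos(a),np.sin(a),0])
for z,w in [(159,25),(79,37)]: print(proj(C,[c+[0,0,z]-w*x,c+[0,0,z],c+[0,0,z]+w*x]).round())
E
```

```text
[541.25417284 232.98083855 250.18201713] [-3.14152328e+00 -2.19706640e-04 -2.16349086e+00] [ 3.44409197e-01  3.60117053e-01  1.33795845e+00 -1.87512563e-04
  1.44365312e+00 -2.20446514e+00]
0.87 [241.3, 161.7, 278.9, 224.0]
[[253. 169.]
 [257. 193.]
 [261. 216.]]
[[252. 151.]
 [257. 178.]
 [262. 205.]]
```

View pics/w1.png

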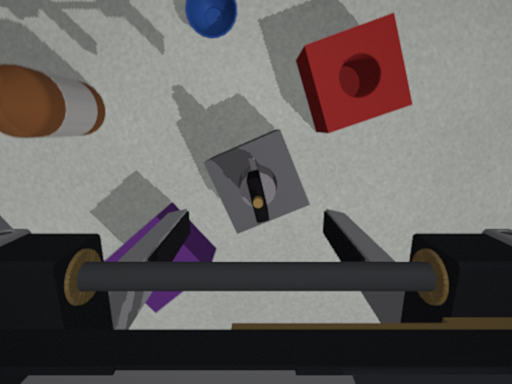

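The wrist picture shows the grey rack (centre about (258,181)), the paddle from (252,172) to (263,221) and the stub at (258,202). The fingers straddle it.

```bash
python3 - <<'E'
from h import *
s=read_state(); C=cam("wrist",s)
k=[(206,160),(279,130),(309,203),(238,233)]
W=np.array([atz(C,u,v,75) for u,v in k]);print(W.round(),W.mean(0),np.linalg.norm(W-np.roll(W,1,0),axis=1))
print("stub",atz(C,258,202,169))
print("stub tri", tri([ray(C,258,202),ray(cam("top"),141.5,177.3),ray(cam("scene"),358.3,174)]))
a,b=atz(C,252,172,159),atz(C,263,221,159);print("paddle",a,b,(a+b)/2,np.linalg.norm(a-b),np.degrees(np.arctan2(*(b-a)[1::-1])))
im=cv2.imread("pics/w1.png")[120:240,190:350]
cv2.imwrite("pics/w1c.png",cv2.resize(im,None,fx=5,fy=5,interpolation=cv2.INTER_CUBIC))
E
```

```text
[[582. 178.  75.]
 [481. 201.  75.]
 [501. 305.  75.]
 [607. 286.  75.]] [542.75859267 242.53112745  75.        ] [110.2018394  102.81569681 106.33625983 106.92040788]
stub [543.39905812 242.24756269 169.        ]
stub tri (array([545.83368392, 242.64964248, 162.6142985 ]), [np.float64(1.8246544579832948), np.float64(1.7938423503793013), np.float64(0.05852095698035278)])
paddle [532.06962414 215.18685432 159.        ] [552.40620212 264.78220403 159.        ] [542.23791313 239.98452917 159.        ] 53.602939442626955 67.70391358451118
```

View pics/w1c.png

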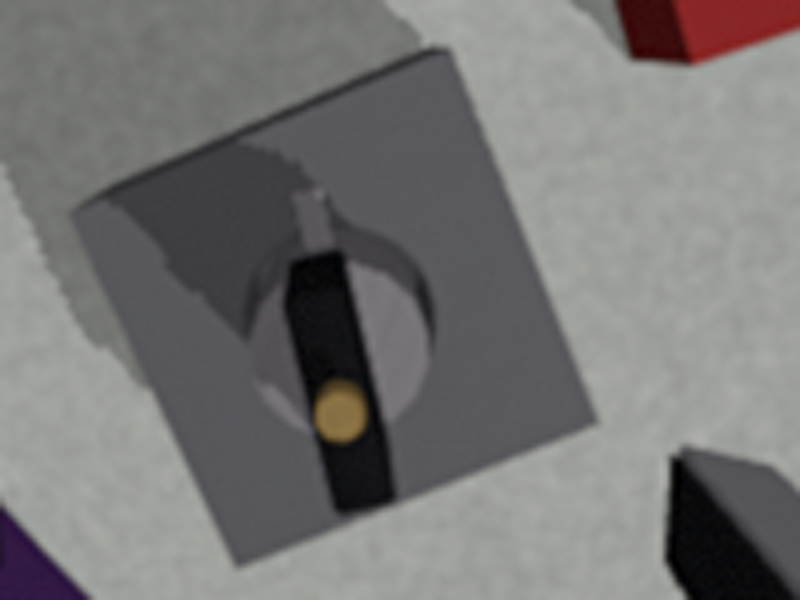

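```bash
python3 - <<'E'
from h import *
s=read_state(); C=cam("wrist",s)
a,b=atz(C,253.6,179.6,159),atz(C,263.4,222,159);m=(a+b)/2
print("paddle",m,np.linalg.norm(a-b),np.degrees(np.arctan2(*(b-a)[1::-1])))
Rm=R.from_euler('xyz',s["eef_rot"]).as_matrix()
print(np.degrees(s["eef_rot"][2]), Rm.T@(np.array([544,242.5,117])-s["eef_pos"]))
# port by top cam: collar centre
T=cam("top"); 
for z in (120,170,220): print(atz(T,355.5,190.5,z).round())
for l,(u,v) in dict(dish=(239.6,222),sol=(249,125),beak=(374,272)).items(): print(l,atz(T,u,v,30).round())
E
```

```text
paddle [543.9440985  244.24515709 159.        ] 46.789114742828524 68.05534782964742
-124.64704912610873 [ -9.1071719    1.7203617  133.14421478]
[ 537. -259.  120.]
[ 528. -249.  170.]
[ 518. -240.  220.]
dish [466.  19.  30.]
sol [723.   3.  30.]
beak [ 349. -319.   30.]
```

Request:
carry_out(
  deltas=[
    {"dp": [-9,2,20],"roll": -6,"gripper": 1},
    {"dp": [-9,2,50],"roll": -12.5,"gripper": 1},
    {"dp": [-9,2,75],"roll": -12.5,"gripper": 1},
    {"dp": [-9,2,75],"roll": -12.5,"gripper": 1},
  ],
)

```text
clock: 2.18
eef_pos: [540.7, 243.5, 170.6]
eef_rot: [3.136, -0.005, -1.961]
wrist_force: [0.2, 0.4, -0.9]
finger_gap: 94.2
finger_force: 0.0
```

```bash
python3 - <<'E'
from h import *
im=viewer.camera("wrist")
ss=[read_state() for _ in range(3)]
s=ss[0]; C=cam("wrist",s)
for q in ss: print(q["clock"],q["eef_pos"].round(1),np.degrees(q["eef_rot"]).round(2),q["joints"].round(3))
for d in models.cut_out("wrist","probe_lugs")[:2]: print(d["p"],d["box"],np.argwhere(d["region"]).mean(0)[::-1])
a=np.radians(68);x=np.array([np.cos(a),np.sin(a),0])
c=np.array([544,243,0])
for z,w in [(169,0),(159,25),(79,37)]: print(proj(C,[c+[0,0,z]-w*x,c+[0,0,z],c+[0,0,z]+w*x]).round())
cv2.imwrite("pics/w2.png",cv2.resize(im[90:384,120:400,::-1],None,fx=2,fy=2))
E
```

```text
2.2333 [541.8 243.8 173.7] [ 1.7982e+02 -1.6000e-01 -1.1239e+02] [ 0.361  0.426  1.425  0.     1.295 -2.39 ]
2.2333 [541.8 243.8 173.7] [ 1.7982e+02 -1.6000e-01 -1.1239e+02] [ 0.361  0.426  1.425  0.     1.295 -2.39 ]
2.2333 [541.8 243.8 173.7] [ 1.7982e+02 -1.6000e-01 -1.1239e+02] [ 0.361  0.426  1.425  0.     1.295 -2.39 ]
0.71 [224.6, 157.6, 273.8, 244.2] [248.48975571 200.2462569 ]
[[253. 220.]
 [253. 220.]
 [253. 220.]]
[[253. 183.]
 [253. 215.]
 [253. 246.]]
[[253. 155.]
 [253. 191.]
 [254. 224.]]
```

View pics/w2.png

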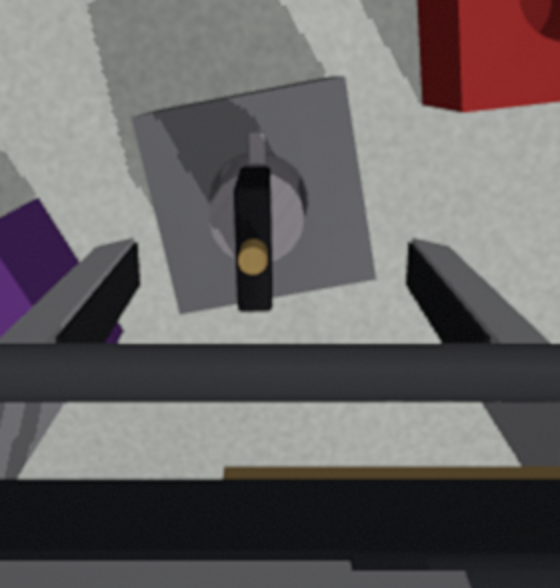

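The image shows the paddle aligned with the tool and the stub at (246.5,219) in full-frame pixels, about 6.5 mm left of the finger centre line. I correct that, descend and close.

Request:
carry_out(
  deltas=[
    {"dp": [0,-6.5,15],"roll": 0,"gripper": 1},
    {"dp": [0,-6.5,30],"roll": 0,"gripper": 1},
    {"dp": [0,-6.5,45],"roll": 0,"gripper": 1},
    {"dp": [0,-6.5,57],"roll": 0,"gripper": 1},
    {"dp": [0,-6.5,57],"roll": 0,"gripper": 1},
    {"dp": [0,-6.5,57],"roll": 0,"gripper": -1},
    {"dp": [0,-6.5,57],"roll": 0,"gripper": -1},
    {"dp": [0,-6.5,57],"roll": 0,"gripper": -1},
    {"dp": [0,-6.5,57],"roll": 0,"gripper": -1},
    {"dp": [0,-6.5,57],"roll": 0,"gripper": -1},
    {"dp": [0,-6.5,57],"roll": 0,"gripper": -1},
    {"dp": [0,-6.5,57],"roll": 0,"gripper": -1},
  ],
  newtons=35,
)

```text
clock: 3.28
eef_pos: [549.3, 241.0, 118.6]
eef_rot: [-3.141, 0.0, -1.958]
wrist_force: [-0.6, -0.4, -0.6]
finger_gap: 51.0
finger_force: 0.0
```

Request:
carry_out(
  deltas=[
    {"dp": [0,0,0],"roll": 0,"gripper": -1},
    {"dp": [0,0,0],"roll": 0,"gripper": -1},
    {"dp": [0,0,0],"roll": 0,"gripper": -1},
    {"dp": [0,0,0],"roll": 0,"gripper": -1},
    {"dp": [0,0,0],"roll": 0,"gripper": -1},
    {"dp": [0,0,0],"roll": 0,"gripper": -1},
    {"dp": [0,0,0],"roll": 0,"gripper": -1},
    {"dp": [0,0,0],"roll": 0,"gripper": -1},
    {"dp": [0,0,0],"roll": 0,"gripper": -1},
    {"dp": [0,0,-12],"roll": 0,"gripper": -1},
    {"dp": [0,0,-25],"roll": 0,"gripper": -1},
    {"dp": [0,0,-30],"roll": 0,"gripper": -1},
  ],
  newtons=35,
)

```text
clock: 4.28
eef_pos: [549.7, 241.1, 150.4]
eef_rot: [-3.14, 0.001, -1.958]
wrist_force: [0.2, -0.5, -4.0]
finger_gap: 14.1
finger_force: 35.0
```

Request:
carry_out(
  deltas=[
    {"dp": [6,0,0],"roll": 0,"gripper": -1},
    {"dp": [12,0,0],"roll": 0,"gripper": -1},
    {"dp": [18,0,0],"roll": 0,"gripper": -1},
    {"dp": [24,0,0],"roll": 0,"gripper": -1},
    {"dp": [30,0,0],"roll": 0,"gripper": -1},
    {"dp": [36,0,0],"roll": 0,"gripper": -1},
    {"dp": [42,0,0],"roll": 0,"gripper": -1},
    {"dp": [48,0,0],"roll": 0,"gripper": -1},
    {"dp": [55,0,0],"roll": 0,"gripper": -1},
    {"dp": [56,0,0],"roll": 0,"gripper": -1},
  ],
  newtons=35,
)

```text
clock: 5.12
eef_pos: [527.6, 189.1, 148.1]
eef_rot: [3.141, 0.002, -1.958]
wrist_force: [1.6, 7.9, -5.1]
finger_gap: 13.6
finger_force: 35.0
```

```bash
python3 - <<'E'
from h import *
im=viewer.camera("wrist")
im2=viewer.camera("scene")
s=read_state(); print(s)
C=cam("scene")
p=proj(C,s["eef_pos"])[0]; print(p)
u,v=int(p[0]),int(p[1])
a=cv2.resize(im[60:300,120:400,::-1],(466,400)); b=cv2.resize(im2[v-50:v+50,u-40:u+40,::-1],(320,400),interpolation=cv2.INTER_CUBIC)
cv2.imwrite("pics/w3.png",np.hstack([a,b]))
E
```

```text
{'clock': 5.2167, 'joints': array([ 2.78367231e-01,  3.75235217e-01,  1.55847408e+00,  1.64094265e-03,
        1.20743042e+00, -2.47628085e+00]), 'qd': array([ 0.005893  ,  0.00381128, -0.0050925 , -0.0028764 ,  0.0051537 ,
        0.00143318]), 'effort': array([-3.25356089e+00, -5.80343127e+01, -3.38791716e+01, -1.58930663e+00,
        6.68955725e-01,  5.59429391e-03]), 'eef_pos': array([527.71577254, 189.31153326, 148.15203223]), 'eef_rot': array([ 3.14100165e+00,  1.48620621e-03, -1.95832422e+00]), 'wrist_force': array([ 1.02642263,  5.63906312, -3.62710167]), 'moment': array([ 1.49149261, -0.06987241,  0.05394253]), 'finger_force': 34.997307658195496, 'finger_gap': 14.0569032245884}
[336.66436533 175.86006556]
```

View pics/w3.png

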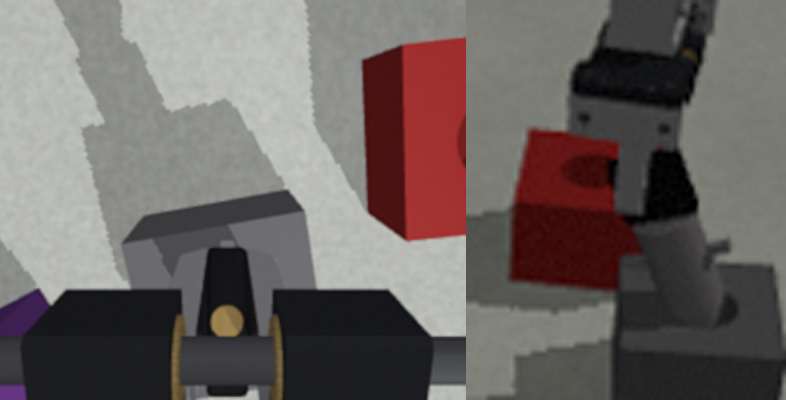

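The scene crop shows the probe pivoted by roughly 25–30° in the fingers, leaning toward tool +x as wanted. I lift it out and travel to a viewing pose beside the port.

Request:
carry_out(
  deltas=[
    {"dp": [0,0,-20],"roll": 0,"gripper": -1},
    {"dp": [0,0,-45],"roll": 0,"gripper": -1},
    {"dp": [0,0,-75],"roll": 0,"gripper": -1},
    {"dp": [10,-3,-100],"roll": 6,"gripper": -1},
    {"dp": [35,-10,-120],"roll": 12,"gripper": -1},
    {"dp": [70,-20,-142],"roll": 18,"gripper": -1},
    {"dp": [110,-35,-142],"roll": 24,"gripper": -1},
    {"dp": [150,-45,-142],"roll": 30,"gripper": -1},
    {"dp": [190,-60,-142],"roll": 37,"gripper": -1},
    {"dp": [230,-70,-142],"roll": 44,"gripper": -1},
    {"dp": [270,-85,-142],"roll": 51,"gripper": -1},
    {"dp": [305,-95,-142],"roll": 58,"gripper": -1},
  ],
  newtons=50,
)

```text
clock: 6.22
eef_pos: [499.7, -131.6, 289.8]
eef_rot: [3.141, -0.001, -2.977]
wrist_force: [0.4, -0.3, -4.8]
finger_gap: 13.5
finger_force: 50.0
```

Request:
carry_out(
  deltas=[
    {"dp": [11,-14,0],"roll": 5,"gripper": -1},
    {"dp": [11,-14,0],"roll": 10,"gripper": -1},
    {"dp": [11,-14,0],"roll": 10,"gripper": -1},
    {"dp": [11,-14,0],"roll": 10,"gripper": -1},
    {"dp": [11,-14,0],"roll": 10,"gripper": -1},
  ],
)

```text
clock: 6.63
eef_pos: [492.3, -144.4, 290.1]
eef_rot: [3.141, -0.001, -3.141]
wrist_force: [1.3, 0.5, -5.3]
finger_gap: 13.8
finger_force: 50.0
```

```bash
python3 - <<'E'
from h import *
import pickle
im=viewer.camera("wrist"); s=read_state(); pickle.dump(s,open("s4.pkl","wb")); cv2.imwrite("pics/w4raw.png",im[:,:,::-1])
print(s["eef_pos"],np.degrees(s["eef_rot"]),s["joints"],s["wrist_force"])
cv2.imwrite("pics/w4.png",cv2.resize(im[:,:,::-1],(800,600),interpolation=cv2.INTER_CUBIC))
for d in models.cut_out("wrist","port_mouth")[:2]: print(d["p"],d["box"])
C=cam("top")
k=np.array([[447,57],[703,17],[718,257],[470,297]],float); k=np.c_[(k[:,0]-400)/4+308,k[:,1]/4+150]
M,f,cx,cy=C
K=np.array([[f,0,cx],[0,f,cy],[0,0,1]])
o=np.array([[75,75,-30],[75,-75,-30],[-75,-75,-30],[-75,75,-30]],float)
n,rv,tv,e=cv2.solvePnPGeneric(o,k,K,None,flags=cv2.SOLVEPNP_IPPE)
F=np.diag([1,-1,-1])
for r,t,ee in zip(rv,tv,e):
    Rw=M[:3,:3]@F@cv2.Rodrigues(r)[0]; tw=M[:3,:3]@F@t.ravel()+M[:3,3]; print(Rw.round(3),tw.round(1),ee)
E
```

```text
[ 492.39928745 -144.25899242  290.26056408] [ 1.79994719e+02 -1.73326099e-02 -1.79994059e+02] [-3.56378419e-01  1.64505389e-01  1.49136661e+00 -1.92636860e-05
  1.48603632e+00 -1.92727679e+00] [-0.14043063  0.5761428  -5.47928665]
0.81 [116.2, 155.0, 252.9, 263.1]
[[-0.069 -0.915  0.399]
 [-0.983 -0.005 -0.181]
 [ 0.167 -0.404 -0.899]] [ 548.9 -248.6  117.3] [43.74180791]
[[ 0.033 -0.971  0.237]
 [-0.999 -0.042 -0.034]
 [ 0.043 -0.236 -0.971]] [ 532.1 -261.7  118.3] [44.05408371]
```

View pics/w4.png

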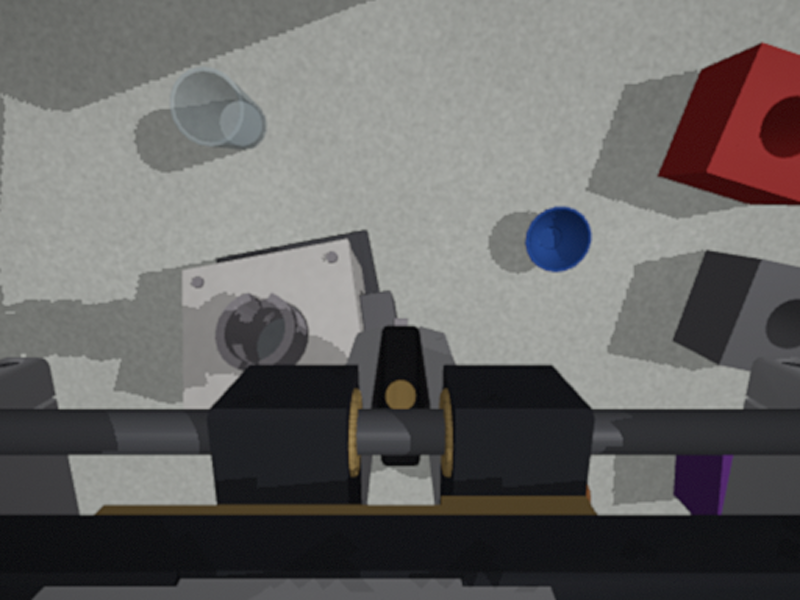

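The picture shows the collar at (168,211) full-frame, the head tilted and yawed slightly, the probe held tilted and the bystanders clear. I shift so that the whole head shows, and crop.

Request:
carry_out(
  deltas=[
    {"dp": [-25,-10,0],"roll": 0,"gripper": -1},
    {"dp": [-50,-20,0],"roll": 0,"gripper": -1},
    {"dp": [-60,-20,0],"roll": 0,"gripper": -1},
    {"dp": [-60,-20,0],"roll": 0,"gripper": -1},
    {"dp": [-60,-20,0],"roll": 0,"gripper": -1},
  ],
)

```text
clock: 7.15
eef_pos: [552.3, -164.5, 289.8]
eef_rot: [3.141, -0.001, 3.14]
wrist_force: [-0.6, -0.2, -4.4]
finger_gap: 13.9
finger_force: 50.0
```

```bash
python3 - <<'E'
from h import *
import pickle
im=viewer.camera("wrist"); s=read_state(); pickle.dump(s,open("s5.pkl","wb")); cv2.imwrite("pics/w5raw.png",im[:,:,::-1])
print(s["eef_pos"],np.degrees(s["eef_rot"]))
d=models.cut_out("wrist","port_mouth")[0]; print(d["p"],d["box"])
u,v=int((d["box"][0]+d["box"][2])/2),int((d["box"][1]+d["box"][3])/2); print(u-80,v-60)
cr=cv2.resize(im[v-60:v+60,u-80:u+80,::-1],(800,600),interpolation=cv2.INTER_CUBIC)
cv2.imwrite("pics/w5.png",cv2.convertScaleAbs(cr,alpha=1.5))
E
```

```text
[ 551.9404778  -164.49269781  290.1972273 ] [ 1.79987155e+02 -4.09309379e-02  1.79894484e+02]
0.58 [127.1, 111.1, 274.5, 243.2]
120 117
```

View pics/w5.png

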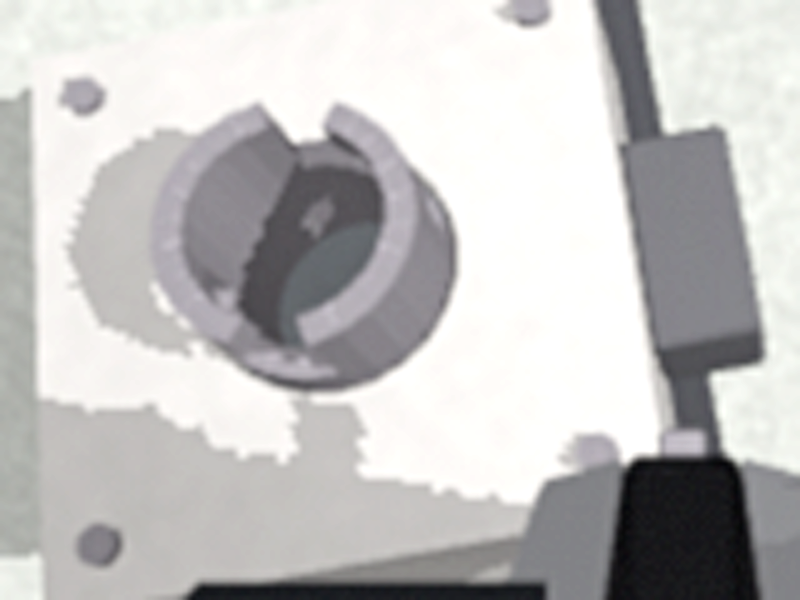

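The crop shows the rim clearly: upper (downhill) slot between crop pixels (262,105) and (340,103), lower (uphill) slot between (237,348) and (307,332), and four bolts. I fit the port pose to these.

```bash
cat > fit.py <<'E'
from h import *
import pickle
from scipy.optimize import least_squares
s=pickle.load(open("s5.pkl","rb")); C=cam("wrist",s)
px=lambda L:np.array(L,float)/5+[120,117]
out=px([(152,240),(170,170),(205,132),(262,103),(340,103),(390,145),(417,210),(406,262),(385,290),(350,322),(170,300),(203,335),(237,348)])
inn=px([(185,230),(200,190),(330,127),(374,160),(385,215),(370,265),(340,298),(302,322)])
bol=px([(82,95),(527,7),(595,450),(98,545)])
def frame(p):
    a=p[3]; z=np.array([-np.sin(np.pi/6)*np.cos(a),-np.sin(np.pi/6)*np.sin(a),np.cos(np.pi/6)]); y=np.array([-np.sin(a),np.cos(a),0]); x=np.cross(y,z)
    return np.array(p[:3]),np.c_[x,y,z]
def loc(p,uv,zz=0):
    o,F=frame(p); r=[]
    for u,v in uv:
        e,d=ray(C,u,v); e=F.T@(e-o); d=F.T@d; r.append((e+d*(zz-e[2])/d[2])[:2])
    return np.array(r)
def res(p):
    b=loc(p,bol,-28); sg=np.array([[-1,-1],[-1,1],[1,1],[1,-1]])
    return np.r_[np.linalg.norm(loc(p,out),axis=1)-31,np.linalg.norm(loc(p,inn),axis=1)-23.8,(b-sg*p[4]).ravel()]
if __name__=="__main__":
    r=least_squares(res,[560,-245,170,0.1,60],loss='soft_l1'); p=r.x; print(p.round(2),np.degrees(p[3])); print(res(p).round(1))
    print("cov",np.sqrt(np.diag(np.linalg.inv(r.jac.T@r.jac))))
    o,F=frame(p)
    ed=loc(p,px([(262,103),(340,103),(237,348),(307,335),(300,322)])); print(np.degrees(np.arctan2(ed[:,1],ed[:,0])),ed.round(1))
    T=cam("top"); print("top",proj(T,[o,*(o+F@np.array(q) for q in [(75,75,-30),(75,-75,-30),(-75,-75,-30),(-75,75,-30)])]).round(1))
    np.save("port.npy",p)
E
python3 fit.py
```

```text
[ 4.4792e+02 -7.3180e+01  7.7690e+02 -1.3000e-01 -4.8710e+01] -7.23178095886752
[ -0.4  -0.    0.2   1.1   2.   -0.6  -1.3  -2.2  -3.1  -2.8   0.1   0.7
   0.2  -0.6  -1.5   2.5   1.3  -1.6  -2.2  -1.8   0.3 -35.8  -8.4  -1.
  -1.4  -1.9 -29.1 -32.2 -33.8]
cov [0.68751295 1.53252663 4.07286928 0.01955208 1.48229051]
[  21.77017195  -10.75500535  169.95636389 -160.13474785 -162.59395355] [[ 29.8  11.9]
 [ 32.4  -6.2]
 [-30.8   5.4]
 [-25.8  -9.3]
 [-22.9  -7.2]]
top [[294.5 154.3]
 [234.5  67.3]
 [378.   87.9]
 [350.5 220.7]
 [219.7 200.9]]
```

```bash
sed -i "s/,loss='soft_l1')/,loss='soft_l1',bounds=([450,-330,100,-0.6,40],[700,-150,260,0.6,75]))/" fit.py; python3 fit.py
```

```text
[ 5.2476e+02 -2.5464e+02  1.6274e+02  1.9000e-01  6.0010e+01] 10.773387817347984
[-0.2  0.4  0.  -0.1  0.1 -1.3  0.2  0.5 -0.4 -0.5 -0.2  0.4  0.2 -0.8
 -1.7  0.9  1.   0.1  0.4  0.5  1.7 -0.4 -0.6 -0.3 -0.9 -0.8 -0.5  0.
 -0.6]
cov [0.47180839 0.82137384 2.67354556 0.00685988 0.64441375]
[-175.11296517  149.34521928  -23.98287643    6.60668852    4.50198486] [[-30.8  -2.6]
 [-26.7  15.9]
 [ 28.5 -12.7]
 [ 28.6   3.3]
 [ 25.3   2. ]]
top [[357.2 192.4]
 [319.2 162.8]
 [383.2 152.6]
 [386.9 212.3]
 [325.6 222.4]]
```

```bash
cat > fit2.py <<'E'
from fit import *
T=cam("top"); k=np.array([[319.75,164.25],[383.75,154.25],[387.5,214.25],[325.5,224.25]])
def res2(p):
    o,F=frame(p); q=proj(T,[o+F@np.array(a) for a in [(75,75,-30),(75,-75,-30),(-75,-75,-30),(-75,75,-30)]])
    return np.r_[res(p),(q-k).ravel()]
r=least_squares(res2,[525,-254,162,.19,60]); p=r.x; print(p.round(2),np.degrees(p[3]),res2(p)[-8:].round(1))
ed=loc(p,px([(262,103),(340,103),(237,348),(307,335)])); print(np.degrees(np.arctan2(ed[:,1],ed[:,0])))
np.save("port.npy",p)
# held probe tilt
def pts(phi):
    P=np.array([0,0,-19.]); u=np.array([np.sin(phi),0,-np.cos(phi)]); n=np.array([np.cos(phi),0,np.sin(phi)])
    return P+31.4*u, P+21.4*u+25*n, P+21.4*u-25*n, P-58.6*u+37*n+4*u
for f in (20,25,28,30,32,35):
    p5=np.array(pts(np.radians(f))); Rm=R.from_euler('xyz',s["eef_rot"]).as_matrix()
    print(f,proj(C,p5@Rm.T+s["eef_pos"]).round(1).tolist())
E
python3 fit2.py
```

```text
[ 5.2483e+02 -2.5499e+02  1.6138e+02  1.9000e-01  6.0210e+01] 10.72131596227387 [-0.5 -1.3 -0.5 -1.5 -0.6 -1.8  0.1 -1.8]
[-174.95186155  149.3909703   -23.94969262    6.52106341]
20 [[255.3, 235.1], [255.4, 189.1], [255.3, 281.1], [255.6, 185.9]]
25 [[255.3, 229.7], [255.4, 186.5], [255.3, 278.2], [255.6, 192.0]]
28 [[255.3, 226.5], [255.4, 185.2], [255.3, 276.2], [255.6, 195.8]]
30 [[255.3, 224.4], [255.4, 184.4], [255.3, 274.8], [255.6, 198.3]]
32 [[255.3, 222.3], [255.4, 183.7], [255.3, 273.2], [255.6, 200.8]]
35 [[255.3, 219.2], [255.4, 182.7], [255.3, 270.9], [255.6, 204.6]]
```

```bash
cat > held.py <<'E'
from h import *
import pickle
from scipy.optimize import least_squares
s=pickle.load(open("s4.pkl","rb")); C=cam("wrist",s); Rm=R.from_euler('xyz',s["eef_rot"]).as_matrix()
def pts(q):
    dx,dz,phi=q
    P=np.array([dx,0,-19.+dz]); u=np.array([np.sin(phi),0,-np.cos(phi)]); n=np.array([np.cos(phi),0,np.sin(phi)])
    return np.array([P+31.4*u, P+21.4*u+25*n, P+21.4*u-25*n, P-58.6*u+37*n+4*u])
obs=np.array([252.8,208.6,297,204])
f=lambda q:np.r_[(proj(C,pts(q)@Rm.T+s["eef_pos"])[:,1]-obs),0.2*q[1]]
r=least_squares(f,[0,0,.5]); print(r.x.round(2),np.degrees(r.x[2]),r.fun.round(1))
for dz in (-5,0,5):
    r=least_squares(lambda q:np.r_[f([q[0],dz,q[1]])],[0,.5]); print(dz,r.x.round(2),np.degrees(r.x[1]),r.fun.round(1))
E
python3 held.py
python3 - <<'E'
import sys; sys.path.insert(0,".")
from h import *
im=viewer.camera("scene"); s=read_state(); C=cam("scene"); u,v=proj(C,s["eef_pos"])[0].astype(int); print(u-50,v-37,s["eef_pos"])
im2=cv2.imread("pics/w4raw.png")[190:310,190:350]
a=cv2.resize(im[v-50:v+50,u-50:u+50,::-1],(400,400),interpolation=cv2.INTER_CUBIC)
b=cv2.resize(im2,(400,300),interpolation=cv2.INTER_CUBIC); b=np.vstack([b,np.zeros((100,400,3),np.uint8)])
cv2.imwrite("pics/w6.png",cv2.convertScaleAbs(np.hstack([a,b]),alpha=1.5)); print("scene crop off",u-50,v-50)
E
```

```text
[-13.72   3.97   0.41] 23.20716800980005 [-0.2 -0.1  0.3 -0.1  0.8]
-5 [-9.77  0.43] 24.405557295859644 [-0.6 -2.8  3.6 -0.1 -1. ]
0 [-11.97   0.41] 23.727103397719993 [-0.3 -1.3  1.7 -0.1  0. ]
5 [-14.17   0.4 ] 23.074348334568054 [-0.1  0.2 -0.  -0.   1. ]
150 103 [ 551.81708261 -164.68701151  290.77942046]
scene crop off 150 90
```

View pics/w6.png

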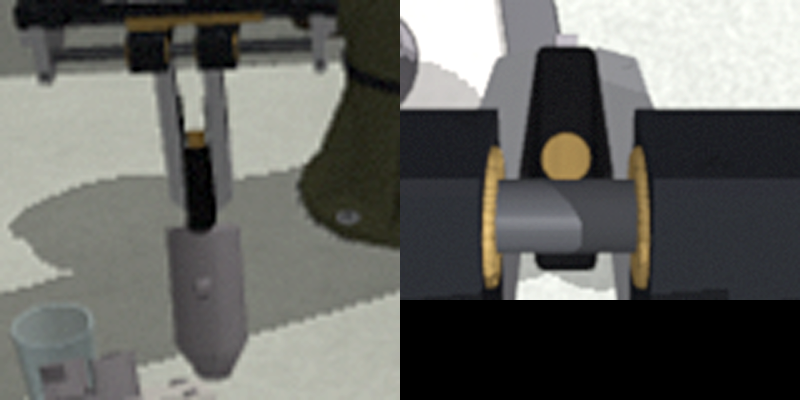

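The scene crop confirms the probe is held tilted, leaning toward the robot. The wrist fit gives about 23.5° of tilt and a 13 mm offset in the grip. I place the nose just above the rim on the port's axis.

Request:
carry_out(
  deltas=[
    {"dp": [30,-30,0],"roll": -2,"gripper": -1},
    {"dp": [55,-58,0],"roll": -4,"gripper": -1},
    {"dp": [80,-85,0],"roll": -6,"gripper": -1},
    {"dp": [92,-97.5,0],"roll": -6,"gripper": -1},
    {"dp": [92,-97.5,10],"roll": -6,"gripper": -1},
    {"dp": [92,-97.5,20],"roll": -6,"gripper": -1},
    {"dp": [92,-97.5,27],"roll": -6,"gripper": -1},
    {"dp": [92,-97.5,27],"roll": -6,"gripper": -1},
  ],
  newtons=35,
)

```text
clock: 7.97
eef_pos: [459.8, -261.2, 261.5]
eef_rot: [3.14, -0.002, -3.039]
wrist_force: [0.2, 0.3, -5.4]
finger_gap: 13.6
finger_force: 35.0
```

```bash
python3 - <<'E'
from h import *
s=read_state(); print(s["eef_pos"],np.degrees(s["eef_rot"]),s["wrist_force"],s["moment"],s["joints"])
im=viewer.camera("wrist"); cv2.imwrite("pics/w7raw.png",im[:,:,::-1])
im=viewer.camera("scene"); cv2.imwrite("pics/s7.png",im[:,:,::-1])
im=viewer.camera("top"); cv2.imwrite("pics/t7.png",im[:,:,::-1])
for c in ("scene","wrist"):
  for d in models.cut_out(c,"probe_lugs")[:1]:
    q=np.argwhere(d["region"])[:,::-1]; print(c,d["p"],d["box"],q[q[:,1]>=q[:,1].max()-2].mean(0))
C=cam("scene"); print("pred nose", proj(C,[[519.9,-255.9,170.1],[524.8,-255,161.4]]))
E
```

```text
[ 459.82856132 -261.15867169  261.47141658] [ 1.79885943e+02 -1.28000003e-01 -1.74130765e+02] [ 0.17397311  0.27753263 -5.43214208] [0.06678773 0.17267145 0.01201749] [-5.85845659e-01  2.16321367e-01  1.49553325e+00  1.19537007e-04
  1.43272795e+00 -2.25909387e+00]
scene 0.87 [162.1, 117.1, 177.6, 174.8] [170.15789474 174.63157895]
wrist 0.95 [245.6, 208.1, 270.2, 300.4] [257.         296.93650794]
pred nose [[170.6545077  176.42244425]
 [171.27889712 180.16067226]]
```

Request:
carry_out(
  deltas=[
    {"dp": [-8,0.5,14],"roll": 0,"gripper": -1},
    {"dp": [-16,1,27.5],"roll": 0,"gripper": -1},
    {"dp": [-16,1,31],"roll": 0,"gripper": -1},
    {"dp": [-15,1,36],"roll": 0,"gripper": -1},
    {"dp": [-14,1,41],"roll": 0,"gripper": -1},
    {"dp": [-13,1,46],"roll": 0,"gripper": -1},
    {"dp": [-12,1,49],"roll": 0,"gripper": -1},
    {"dp": [-12,1,49],"roll": 0,"gripper": -1},
  ],
  newtons=30,
)

```text
clock: 8.88
eef_pos: [471.9, -260.0, 214.6]
eef_rot: [-3.141, 0.001, -3.04]
wrist_force: [5.4, 0.6, -1.7]
finger_gap: 14.1
finger_force: 30.0
```

```bash
cat > meas.py <<'E'
from h import *
from scipy.optimize import least_squares
import sys
P=np.load("port.npy"); a=P[3]; Z=np.array([-.5*np.cos(a),-.5*np.sin(a),.8660254]); Y=np.array([-np.sin(a),np.cos(a),0]); X=np.cross(Y,Z); O=P[:3]; F=np.c_[X,Y,Z]
im=viewer.camera("wrist"); s=read_state(); C=cam("wrist",s)
cv2.imwrite(f"pics/{sys.argv[1]}.png",im[:,:,::-1])
hsv=cv2.cvtColor(im,cv2.COLOR_RGB2HSV)
m=((hsv[:,:,0]>12)&(hsv[:,:,0]<30)&(hsv[:,:,1]>90)&(hsv[:,:,2]>60)).astype(np.uint8)
n,l,st,ce=cv2.connectedComponentsWithStats(m)
print("gold",[(st[i].tolist(),ce[i].round(1).tolist()) for i in range(1,n) if st[i,4]>25])
b=models.cut_out("wrist","probe_lugs")
print("box",[(round(d["p"],2),np.round(d["box"],1).tolist()) for d in b[:2]])
print("pos",s["eef_pos"].round(1),np.degrees(s["eef_rot"]).round(1),"f",s["wrist_force"].round(1),"m",s["moment"].round(2),"j",s["joints"].round(2),s["clock"],s["finger_gap"])
print("predictions (stub top, lug end +x / -x sides) for theta=-11:")
for d in (-4,-18,-25):
  for th in (0,-11,-40,-71):
    t=np.radians(th); q=[O+F@np.array(v) for v in [(0,0,d+90),(-25*np.cos(t),-25*np.sin(t),d+80),(-37*np.cos(t),-37*np.sin(t),d+4)]]
    print(d,th,proj(C,q).round(0).tolist())
E
python3 meas.py m1
```

```text
gold [([247, 242, 19, 20, 309], [255.9, 252.0]), ([223, 249, 8, 56, 301], [225.8, 276.0]), ([282, 249, 8, 56, 288], [286.2, 276.9]), ([63, 308, 342, 21, 2417], [258.1, 323.8])]
box [(0.66, [244.9, 212.4, 270.1, 303.1])]
pos [ 471.9 -260.   214.6] [-180.     0.  -174.2] f [ 4.8  1.7 -1.7] m [ 0.29 -1.4   0.06] j [-0.57  0.27  1.54  0.    1.33 -2.24] 8.9333 13.604233275543386
predictions (stub top, lug end +x / -x sides) for theta=-11:
-4 0 [[249.0, 249.0], [248.0, 214.0], [253.0, 217.0]]
-4 -11 [[249.0, 249.0], [255.0, 214.0], [260.0, 217.0]]
-4 -40 [[249.0, 249.0], [272.0, 220.0], [278.0, 224.0]]
-4 -71 [[249.0, 249.0], [284.0, 235.0], [291.0, 240.0]]
-18 0 [[250.0, 251.0], [249.0, 217.0], [253.0, 220.0]]
-18 -11 [[250.0, 251.0], [255.0, 218.0], [260.0, 220.0]]
-18 -40 [[250.0, 251.0], [271.0, 224.0], [277.0, 226.0]]
-18 -71 [[250.0, 251.0], [283.0, 238.0], [290.0, 242.0]]
-25 0 [[251.0, 252.0], [250.0, 219.0], [254.0, 221.0]]
-25 -11 [[251.0, 252.0], [256.0, 219.0], [260.0, 221.0]]
-25 -40 [[251.0, 252.0], [271.0, 225.0], [277.0, 227.0]]
-25 -71 [[251.0, 252.0], [283.0, 239.0], [289.0, 242.0]]
```

Request:
carry_out(
  deltas=[
    {"dp": [-2.5,-0.5,4],"roll": 0,"gripper": -1},
    {"dp": [-5,-1,8],"roll": 0,"gripper": -1},
    {"dp": [-7,-1,12],"roll": 0,"gripper": -1},
    {"dp": [-7,-0.5,12],"roll": 2,"gripper": -1},
    {"dp": [-7,0,12],"roll": 4,"gripper": -1},
    {"dp": [-7,0,12],"roll": 6,"gripper": -1},
    {"dp": [-7,0,12],"roll": 6,"gripper": -1},
  ],
  newtons=25,
)

```text
clock: 9.57
eef_pos: [478.7, -258.2, 201.0]
eef_rot: [3.139, -0.002, 3.137]
wrist_force: [4.7, 6.3, -4.6]
finger_gap: 14.3
finger_force: 25.4
```

```bash
python3 meas.py m2 | grep -v "^-4\|^-25"
```

```text
gold [([246, 242, 20, 20, 314], [255.3, 251.6]), ([222, 249, 9, 56, 308], [224.9, 276.4]), ([283, 249, 8, 56, 296], [287.1, 277.2]), ([396, 295, 41, 21, 222], [411.8, 302.8]), ([64, 318, 318, 11, 2239], [248.6, 324.5])]
box [(0.76, [242.2, 209.5, 272.6, 306.3])]
pos [ 478.7 -258.2  201. ] [ 1.798e+02 -1.000e-01  1.798e+02] f [ 4.7  6.  -4.4] m [ 1.72 -1.04  0.35] j [-0.56  0.29  1.54  0.    1.31 -2.13] 9.6167 14.35186093286673
predictions (stub top, lug end +x / -x sides) for theta=-11:
-18 0 [[250.0, 251.0], [246.0, 215.0], [254.0, 218.0]]
-18 -11 [[250.0, 251.0], [253.0, 215.0], [261.0, 218.0]]
-18 -40 [[250.0, 251.0], [270.0, 219.0], [280.0, 223.0]]
-18 -71 [[250.0, 251.0], [285.0, 233.0], [295.0, 237.0]]
```

Request:
carry_out(
  deltas=[
    {"dp": [-1.5,0.3,2.5],"roll": 0,"gripper": -1},
    {"dp": [-3,0.6,5],"roll": 0,"gripper": -1},
    {"dp": [-4,0.8,7],"roll": 0,"gripper": -1},
    {"dp": [-5,1,9],"roll": 0,"gripper": -1},
    {"dp": [-5,1,9],"roll": 0,"gripper": -1},
  ],
  newtons=25,
)

```text
clock: 10.08
eef_pos: [483.6, -257.3, 192.2]
eef_rot: [3.139, -0.002, 3.139]
wrist_force: [2.7, 6.0, -0.4]
finger_gap: 14.4
finger_force: 25.3
```

```bash
python3 meas.py m3 | grep -v "^-25"; python3 - <<'E'
from h import *
for c in ("scene","top"):
  im=viewer.camera(c); cv2.imwrite(f"pics/{c}3.png",im[:,:,::-1])
E
```

```text
gold [([246, 242, 20, 20, 313], [255.4, 251.6]), ([222, 249, 8, 56, 308], [224.9, 276.6]), ([283, 249, 8, 56, 295], [287.1, 277.0]), ([398, 296, 43, 22, 219], [414.2, 304.2]), ([64, 318, 318, 11, 2240], [248.5, 324.5])]
box [(0.9, [241.2, 212.6, 272.1, 303.1])]
pos [ 483.6 -257.3  192.3] [ 1.799e+02 -1.000e-01  1.799e+02] f [ 2.6  7.2 -2. ] m [ 1.72 -0.76  0.41] j [-0.56  0.31  1.54  0.    1.29 -2.12] 10.1333 14.026061635474434
predictions (stub top, lug end +x / -x sides) for theta=-11:
-4 0 [[245.0, 248.0], [241.0, 208.0], [251.0, 213.0]]
-4 -11 [[245.0, 248.0], [249.0, 207.0], [259.0, 213.0]]
-4 -40 [[245.0, 248.0], [269.0, 212.0], [280.0, 218.0]]
-4 -71 [[245.0, 248.0], [285.0, 228.0], [296.0, 234.0]]
-18 0 [[248.0, 250.0], [244.0, 212.0], [253.0, 216.0]]
-18 -11 [[248.0, 250.0], [251.0, 212.0], [261.0, 216.0]]
-18 -40 [[248.0, 250.0], [270.0, 217.0], [280.0, 221.0]]
-18 -71 [[248.0, 250.0], [285.0, 231.0], [296.0, 236.0]]
```

Request:
carry_out(
  deltas=[
    {"dp": [-1.5,0.3,2.5],"roll": 0,"gripper": -1},
    {"dp": [-3,0.6,5],"roll": 0,"gripper": -1},
    {"dp": [-4,0.8,7],"roll": 0,"gripper": -1},
    {"dp": [-4,0.8,7],"roll": 0,"gripper": -1},
  ],
  newtons=25,
)

```text
clock: 10.62
eef_pos: [487.6, -256.5, 185.3]
eef_rot: [3.139, -0.002, 3.139]
wrist_force: [3.5, 6.6, -1.0]
finger_gap: 14.3
finger_force: 25.3
```

Request:
carry_out(
  deltas=[
    {"dp": [-1.5,0.3,2.5],"roll": 0,"gripper": -1},
    {"dp": [-3,0.6,5],"roll": 0,"gripper": -1},
    {"dp": [-4,0.8,7],"roll": 0,"gripper": -1},
    {"dp": [-4,0.8,7],"roll": 0,"gripper": -1},
  ],
  newtons=25,
)

```text
clock: 10.95
eef_pos: [491.1, -256.0, 178.5]
eef_rot: [3.14, -0.003, 3.139]
wrist_force: [-2.9, 5.1, 2.3]
finger_gap: 14.4
finger_force: 25.1
```

```bash
python3 meas.py m4 | grep -v "^-25"
```

```text
gold [([246, 241, 20, 20, 316], [255.3, 250.6]), ([221, 249, 10, 56, 323], [224.9, 276.3]), ([283, 249, 8, 56, 293], [287.1, 276.9]), ([403, 297, 42, 24, 237], [419.5, 306.1]), ([64, 318, 318, 11, 2241], [248.7, 324.5])]
box [(0.97, [244.2, 211.5, 270.7, 304.2])]
pos [ 491.1 -256.1  178.5] [179.9  -0.2 179.8] f [-2.   4.4  1.7] m [1.48 0.3  0.34] j [-0.55  0.33  1.54 -0.    1.27 -2.11] 11.0 14.19527546132481
predictions (stub top, lug end +x / -x sides) for theta=-11:
-4 0 [[241.0, 246.0], [237.0, 202.0], [250.0, 210.0]]
-4 -11 [[241.0, 246.0], [246.0, 201.0], [258.0, 209.0]]
-4 -40 [[241.0, 246.0], [268.0, 207.0], [280.0, 215.0]]
-4 -71 [[241.0, 246.0], [286.0, 224.0], [298.0, 232.0]]
-18 0 [[245.0, 248.0], [241.0, 207.0], [251.0, 213.0]]
-18 -11 [[245.0, 248.0], [249.0, 207.0], [259.0, 213.0]]
-18 -40 [[245.0, 248.0], [269.0, 212.0], [280.0, 218.0]]
-18 -71 [[245.0, 248.0], [285.0, 228.0], [297.0, 234.0]]
```

```bash
cat > sc.py <<'E'
from h import *
import sys
P=np.load("port.npy"); a=P[3]; Z=np.array([-.5*np.cos(a),-.5*np.sin(a),.8660254]); Y=np.array([-np.sin(a),np.cos(a),0]); X=np.cross(Y,Z); O=P[:3]; F=np.c_[X,Y,Z]
r=[]
for c in ("scene","top"):
    im=viewer.camera(c); C=cam(c); cv2.imwrite(f"pics/{c}_{sys.argv[1]}.png",im[:,:,::-1])
    hsv=cv2.cvtColor(im,cv2.COLOR_RGB2HSV); m=((hsv[:,:,0]>12)&(hsv[:,:,0]<30)&(hsv[:,:,1]>90)&(hsv[:,:,2]>50)).astype(np.uint8)
    g=proj(C,O+85*Z-18*Z)[0]; u,v=g.astype(int)
    n,l,st,ce=cv2.connectedComponentsWithStats(m)
    print(c,"gold",[(st[i].tolist(),ce[i].round(1).tolist()) for i in range(1,n) if np.linalg.norm(ce[i]-g)<30])
    for d in (4,-18,-25): print(d,"stub mid",proj(C,O+(d+85)*Z).round(1).tolist(),"lug",proj(C,O+d*Z).round(1).tolist())
    print([(round(d["p"],2),np.round(d["box"],1).tolist()) for d in models.cut_out(c,"probe_lugs")[:1]])
E
python3 sc.py a
```

```text
scene gold [([168, 129, 12, 2, 13], [173.1, 129.1]), ([181, 129, 1, 1, 1], [181.0, 129.0]), ([152, 130, 10, 2, 16], [156.2, 130.4]), ([163, 130, 1, 1, 1], [163.0, 130.0]), ([176, 134, 1, 2, 2], [176.0, 134.5]), ([167, 153, 4, 3, 10], [168.8, 153.9])]
4 stub mid [[165.6, 146.7]] lug [[171.0, 178.7]]
-18 stub mid [[167.0, 155.1]] lug [[172.4, 186.9]]
-25 stub mid [[167.5, 157.7]] lug [[172.9, 189.5]]
[(0.87, [164.6, 154.1, 177.6, 191.2])]
top gold []
4 stub mid [[368.3, 206.3]] lug [[357.7, 193.0]]
-18 stub mid [[365.4, 202.7]] lug [[355.2, 189.9]]
-25 stub mid [[364.5, 201.6]] lug [[354.4, 188.9]]
[(0.64, [125.8, 161.0, 180.4, 216.4])]
```

Request:
carry_out(
  deltas=[
    {"dp": [-1,0.3,2],"roll": 0,"gripper": -1},
    {"dp": [-2,0.5,4],"roll": 0,"gripper": -1},
    {"dp": [-3,0.6,5],"roll": 0,"gripper": -1},
    {"dp": [-3,0.6,5],"roll": 0,"gripper": -1},
  ],
  newtons=15,
)

```text
clock: 11.58
eef_pos: [494.2, -256.1, 175.5]
eef_rot: [-3.141, -0.002, 3.138]
wrist_force: [-8.8, 5.5, 18.1]
finger_gap: 14.4
finger_force: 15.1
```

```bash
python3 sc.py b; python3 meas.py m5 | head -3
```

```text
scene gold [([153, 131, 25, 3, 31], [163.7, 131.5]), ([182, 130, 1, 1, 1], [182.0, 130.0]), ([176, 135, 1, 3, 3], [176.0, 136.0]), ([167, 153, 4, 3, 10], [168.8, 153.9])]
4 stub mid [[165.6, 146.7]] lug [[171.0, 178.7]]
-18 stub mid [[167.0, 155.1]] lug [[172.4, 186.9]]
-25 stub mid [[167.5, 157.7]] lug [[172.9, 189.5]]
[(0.74, [166.1, 152.3, 180.4, 190.9])]
top gold []
4 stub mid [[368.3, 206.3]] lug [[357.7, 193.0]]
-18 stub mid [[365.4, 202.7]] lug [[355.2, 189.9]]
-25 stub mid [[364.5, 201.6]] lug [[354.4, 188.9]]
[]
gold [([245, 235, 20, 21, 328], [254.7, 245.3]), ([221, 249, 9, 56, 321], [224.2, 276.4]), ([283, 249, 9, 56, 299], [287.9, 276.9]), ([405, 296, 35, 23, 214], [420.6, 304.9]), ([64, 318, 319, 11, 2247], [249.0, 324.5])]
box [(0.57, [243.2, 206.6, 271.3, 303.7])]
pos [ 494.2 -256.1  175.4] [-1.800e+02 -1.000e-01  1.798e+02] f [-8.   5.1 18.6] m [1.46 1.54 0.21] j [-0.54  0.34  1.54 -0.    1.26 -2.11] 11.8333 14.856908581482179
```

The lugs are on the slot floor: the force rose to 23 N and the stub height matches −18 mm. I let go of the paddle and re-measure before using the fingers as a loose wrench.

Request:
carry_out(
  deltas=[
    {"dp": [0,0,0],"roll": 0,"gripper": -0.3},
    {"dp": [0,0,-2],"roll": 0,"gripper": -0.3},
    {"dp": [0,0,-5],"roll": 0,"gripper": -0.3},
    {"dp": [0,0,-10],"roll": 0,"gripper": -0.3},
    {"dp": [0,0,-15],"roll": 0,"gripper": -0.3},
    {"dp": [0,0,-24],"roll": 0,"gripper": -0.3},
    {"dp": [0,0,-24],"roll": 0,"gripper": -0.3},
  ],
  newtons=15,
)

```text
clock: 12.47
eef_pos: [495.4, -256.5, 200.5]
eef_rot: [-3.14, 0.002, 3.138]
wrist_force: [-0.2, -0.8, 0.4]
finger_gap: 32.7
finger_force: 0.0
```

```bash
python3 sc.py c; python3 meas.py m6 | grep -v "^-4"
```

```text
scene gold [([155, 129, 1, 3, 3], [155.0, 130.0]), ([166, 153, 3, 4, 10], [166.9, 154.2])]
4 stub mid [[165.6, 146.7]] lug [[171.0, 178.7]]
-18 stub mid [[167.0, 155.1]] lug [[172.4, 186.9]]
-25 stub mid [[167.5, 157.7]] lug [[172.9, 189.5]]
[(0.77, [166.3, 156.1, 176.9, 188.8])]
top gold []
4 stub mid [[368.3, 206.3]] lug [[357.7, 193.0]]
-18 stub mid [[365.4, 202.7]] lug [[355.2, 189.9]]
-25 stub mid [[364.5, 201.6]] lug [[354.4, 188.9]]
[]
gold [([238, 221, 18, 18, 254], [246.7, 229.4]), ([185, 249, 15, 56, 465], [190.4, 276.2]), ([313, 249, 15, 56, 448], [321.6, 277.2]), ([102, 318, 320, 11, 2273], [283.8, 324.5])]
box [(0.9, [232.0, 197.4, 285.0, 261.6])]
pos [ 494.7 -256.1  198.1] [180.   -0.  179.8] f [ 0.  -0.2 -0. ] m [ 0.05 -0.02 -0.03] j [-0.54  0.32  1.51  0.    1.31 -2.11] 12.7167 32.91330655472522
predictions (stub top, lug end +x / -x sides) for theta=-11:
-18 0 [[246.0, 229.0], [242.0, 194.0], [252.0, 203.0]]
-18 -11 [[246.0, 229.0], [249.0, 193.0], [259.0, 202.0]]
-18 -40 [[246.0, 229.0], [268.0, 198.0], [278.0, 207.0]]
-18 -71 [[246.0, 229.0], [282.0, 212.0], [294.0, 222.0]]
-25 0 [[247.0, 230.0], [244.0, 196.0], [253.0, 205.0]]
-25 -11 [[247.0, 230.0], [251.0, 196.0], [260.0, 204.0]]
-25 -40 [[247.0, 230.0], [268.0, 200.0], [278.0, 209.0]]
-25 -71 [[247.0, 230.0], [282.0, 214.0], [293.0, 224.0]]
```

Request:
carry_out(
  deltas=[
    {"dp": [-5.5,-3.5,-1],"roll": 0,"gripper": -0.42},
    {"dp": [-5.5,-3.5,-1],"roll": 0,"gripper": -0.42},
    {"dp": [-5.5,-3.5,-1],"roll": 5,"gripper": -0.42},
    {"dp": [-5.5,-3.5,-1],"roll": 10,"gripper": -0.42},
    {"dp": [-5.5,-3.5,-1],"roll": 15,"gripper": -0.42},
    {"dp": [-5.5,-3.5,-1],"roll": 20,"gripper": -0.42},
    {"dp": [-5.5,-3.5,-1],"roll": 25,"gripper": -0.42},
    {"dp": [-5.5,-3.5,-1],"roll": 30,"gripper": -0.42},
    {"dp": [-5.5,-3.5,-1],"roll": 35,"gripper": -0.42},
    {"dp": [-5.5,-3.5,-1],"roll": 40,"gripper": -0.42},
    {"dp": [-5.5,-3.5,-1],"roll": 45,"gripper": -0.42},
  ],
  newtons=15,
)

```text
clock: 13.68
eef_pos: [500.4, -259.5, 199.4]
eef_rot: [3.141, -0.001, 2.349]
wrist_force: [-0.1, 2.1, 1.7]
finger_gap: 27.5
finger_force: 7.7
```

```bash
python3 sc.py d|grep gold; python3 meas.py m7 | grep -v "^-4\|^-25"; python3 - <<'E'
import numpy as np
print(np.load("port.npy"))
E
```

```text
scene gold [([165, 128, 1, 1, 1], [165.0, 128.0]), ([162, 131, 4, 5, 8], [163.2, 132.4]), ([166, 153, 2, 4, 7], [166.6, 154.3])]
top gold []
gold [([476, 121, 27, 18, 83], [487.1, 129.6]), ([468, 137, 15, 30, 170], [475.0, 150.9]), ([233, 218, 22, 17, 319], [243.5, 225.8]), ([196, 249, 13, 56, 431], [200.9, 277.4]), ([304, 249, 13, 56, 406], [311.1, 277.1]), ([90, 317, 320, 13, 2465], [274.9, 324.4])]
box [(0.76, [229.2, 187.2, 309.3, 261.3])]
pos [ 500.4 -259.7  199.5] [180.   0. 135.] f [0.6 1.4 0.6] m [ 0.23 -0.18  0.14] j [-0.54  0.34  1.49  0.    1.32 -1.33] 13.9333 27.073724495936055
predictions (stub top, lug end +x / -x sides) for theta=-11:
-18 0 [[240.0, 227.0], [222.0, 202.0], [256.0, 197.0]]
-18 -11 [[240.0, 227.0], [226.0, 197.0], [260.0, 192.0]]
-18 -40 [[240.0, 227.0], [241.0, 188.0], [277.0, 182.0]]
-18 -71 [[240.0, 227.0], [259.0, 189.0], [298.0, 183.0]]
[ 5.24831171e+02 -2.54990859e+02  1.61381087e+02  1.87122264e-01
  6.02108554e+01]
```

Request:
carry_out(
  deltas=[
    {"dp": [0,0,0],"roll": 5,"gripper": -0.42},
    {"dp": [0,0,0],"roll": 10,"gripper": -0.42},
    {"dp": [0,0,0],"roll": 15,"gripper": -0.42},
    {"dp": [0,0,0],"roll": 20,"gripper": -0.42},
    {"dp": [0,0,0],"roll": 25,"gripper": -0.42},
    {"dp": [0,0,0],"roll": 30,"gripper": -0.42},
    {"dp": [0,0,0],"roll": 35,"gripper": -0.42},
    {"dp": [0,0,0],"roll": 35,"gripper": -0.42},
  ],
  newtons=15,
)

```text
clock: 14.65
eef_pos: [500.2, -259.8, 199.3]
eef_rot: [-3.141, -0.0, 1.739]
wrist_force: [0.8, -0.2, -0.1]
finger_gap: 27.2
finger_force: 0.3
```

```bash
python3 sc.py e|grep gold; python3 meas.py m8 | grep -v "^-4"
```

```text
scene gold []
top gold []
gold [([431, 0, 19, 29, 200], [438.4, 10.9]), ([406, 146, 7, 19, 99], [408.9, 155.4]), ([235, 221, 21, 19, 296], [244.9, 230.1]), ([196, 249, 13, 56, 390], [200.8, 277.1]), ([304, 249, 13, 56, 421], [311.0, 277.4]), ([90, 317, 320, 13, 2556], [274.9, 324.6])]
box [(0.83, [233.7, 163.7, 317.1, 261.8])]
pos [ 500.3 -259.7  199.4] [-180.   -0.  100.] f [-0.9 -0.4 -0.7] m [-0.06  0.09 -0.03] j [-0.54  0.34  1.49 -0.    1.32 -0.72] 14.9 27.002161639494293
predictions (stub top, lug end +x / -x sides) for theta=-11:
-18 0 [[238.0, 237.0], [216.0, 225.0], [256.0, 197.0]]
-18 -11 [[238.0, 237.0], [216.0, 218.0], [256.0, 190.0]]
-18 -40 [[238.0, 237.0], [221.0, 203.0], [264.0, 173.0]]
-18 -71 [[238.0, 237.0], [235.0, 194.0], [280.0, 162.0]]
-25 0 [[244.0, 233.0], [222.0, 222.0], [259.0, 196.0]]
-25 -11 [[244.0, 233.0], [222.0, 215.0], [260.0, 189.0]]
-25 -40 [[244.0, 233.0], [228.0, 201.0], [267.0, 172.0]]
-25 -71 [[244.0, 233.0], [241.0, 192.0], [283.0, 161.0]]
```

Request:
carry_out(
  deltas=[
    {"dp": [0,0,0],"roll": 0,"gripper": 0.5},
    {"dp": [0,0,0],"roll": 0,"gripper": 0.5},
    {"dp": [0,0,0],"roll": 0,"gripper": 0.5},
    {"dp": [0,0,0],"roll": 0,"gripper": 0.5},
    {"dp": [0,0,-20],"roll": 0,"gripper": 0.5},
    {"dp": [0,0,-45],"roll": -3,"gripper": 0.5},
    {"dp": [0,0,-75],"roll": -10,"gripper": 0.5},
    {"dp": [0,0,-80],"roll": -17,"gripper": 0.5},
    {"dp": [0,0,-80],"roll": -24,"gripper": 0.5},
    {"dp": [0,0,-80],"roll": -31,"gripper": 0.5},
    {"dp": [0,0,-80],"roll": -38,"gripper": 0.5},
    {"dp": [0,0,-80],"roll": -38,"gripper": 0.5},
  ],
)

```text
clock: 15.95
eef_pos: [500.3, -259.7, 279.5]
eef_rot: [-3.142, 0.0, 2.411]
wrist_force: [-0.4, 0.0, -0.5]
finger_gap: 70.6
finger_force: 0.0
```

```bash
python3 sc.py f|grep -v "^4"; python3 meas.py m9 | grep -v "^-4"; python3 - <<'E'
import cv2,numpy as np
w=cv2.imread("pics/m9.png")[90:330,150:420]; t=cv2.imread("pics/scene_f.png")[130:210,130:220]
cv2.imwrite("pics/fin.png",np.hstack([cv2.convertScaleAbs(cv2.resize(w,(450,400)),alpha=1.4),cv2.convertScaleAbs(cv2.resize(t,(350,400),interpolation=cv2.INTER_CUBIC),alpha=1.4)]))
E
```

```text
scene gold [([166, 155, 4, 4, 12], [167.8, 156.6])]
-18 stub mid [[167.0, 155.1]] lug [[172.4, 186.9]]
-25 stub mid [[167.5, 157.7]] lug [[172.9, 189.5]]
[(0.89, [161.1, 155.4, 180.2, 188.4])]
top gold []
-18 stub mid [[365.4, 202.7]] lug [[355.2, 189.9]]
-25 stub mid [[364.5, 201.6]] lug [[354.4, 188.9]]
[]
gold [([474, 133, 38, 50, 518], [494.0, 155.8]), ([500, 175, 11, 6, 32], [504.7, 176.7]), ([493, 180, 19, 12, 89], [504.9, 185.8]), ([244, 188, 14, 12, 124], [250.0, 193.5]), ([354, 219, 10, 11, 53], [359.2, 224.6]), ([110, 249, 29, 56, 783], [121.2, 276.7]), ([374, 249, 29, 56, 744], [391.1, 277.1]), ([182, 317, 318, 13, 2260], [367.2, 324.3])]
box [(0.84, [236.1, 173.6, 296.4, 228.6])]
pos [ 500.3 -259.7  279.5] [180.    0.  137.6] f [ 0.5  0.9 -0.8] m [-0.05  0.01 -0.02] j [-0.54  0.29  1.37 -0.    1.49 -1.38] 16.2 70.68089252614
predictions (stub top, lug end +x / -x sides) for theta=-11:
-18 0 [[246.0, 194.0], [233.0, 178.0], [256.0, 181.0]]
-18 -11 [[246.0, 194.0], [236.0, 175.0], [260.0, 177.0]]
-18 -40 [[246.0, 194.0], [247.0, 169.0], [272.0, 170.0]]
-18 -71 [[246.0, 194.0], [260.0, 169.0], [288.0, 170.0]]
-25 0 [[249.0, 194.0], [236.0, 179.0], [258.0, 181.0]]
-25 -11 [[249.0, 194.0], [239.0, 176.0], [262.0, 177.0]]
-25 -40 [[249.0, 194.0], [250.0, 170.0], [274.0, 171.0]]
-25 -71 [[249.0, 194.0], [263.0, 171.0], [290.0, 171.0]]
```

View pics/fin.png

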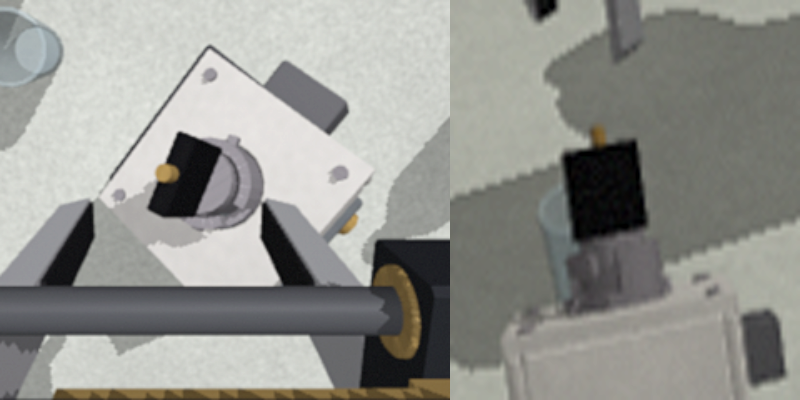

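The picture shows the probe turned with a lug end at full-frame (289,172), where −25 mm depth and −71° predict (290,171). The stub is at (250,193.5), also on its home prediction, and in the scene view it dropped 2.4 px, which is 7 mm. The gripper is clear, so I hand in.

```bash
python3 -c "
from cell import manip; print(manip.sign_off())"
```

```text
the job is handed in; nothing more can be done
None
```

I handed the job in: by the camera measurements the probe is locked home in the port at about 25 mm below the rim, it has been let go, and the robot is clear; I saw no contact with the bottle, dish or beaker, but the sign-off gave no verdict.

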